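# Slide the fixture tower into its receiver and bolt it in

## Task

Load the heavy fixture tower into its slide-in receiver, only by pushing, with nothing gripped or lifted. Push the bolt's red knob outwards until the bolt is fully drawn back from the receiver's mouth; then push the tower along the bench into the receiver, upright all the way (it topples if pushed high, so push it low on its foot plate), until it is fully home against the back stop; then push the knob inwards until the bolt is fully shut behind the tower. Leave the blue height setter, the two collets and the blue tin that stand beside the work where they are.

Things in the scene. Friction and masses are not known exactly. Their poses are not given: they have to be found in the camera images.
- tower: Loose fixture tower, about 1.6 kg: dark steel foot plate 96 x 96 x 20 mm (z 0 to 20), central aluminium column 60 x 60 mm with tapped holes up to z 155, lifting eye to 188. Origin: centre of the underside; axes square to the plate, +x side enters the receiver first. Slides at 6 to 14 N; tips if pushed above some 70 mm; a flat two-point pusher turns it flush.
- receiver: Receiver screwed to the bench: two dark rails with bright lips joined by a back stop, no floor. Origin: on the bench where the tower's origin is when home; +x points inwards, the way the tower slides in. Rails x -49 to 48 mm, inner faces y +-50.5 (bevelled entry), outer +-68.5, top z 32. Lips reach in to y +-39, underside z 22.5, just over the foot plate. Stop face at x 48.
- mouth (a point): Middle of the outer end of the receiver's lead-in flares, on the bench, 107 mm out from the receiver's origin (receiver x -107 mm, y 0). The flares, 26 mm high, narrow from y about +-63 mm here to +-51.5 mm at x -66 mm. Axes as the receiver's.
- lock_bolt (a joint): Sliding steel bolt: 0 = fully drawn back (mouth free), 0.036 m = fully shut, its nose 33 mm inside the mouth. It moves along receiver +y as it shuts, between end stops; stiff (about 2.5 N), stays where left; shut or partly shut at the start. It lies at receiver x -63.5 to -50.5 mm, z 9 to 22, 2.5 mm behind a tower that is home.
- bolt_knob (a point): Middle of the bolt's upright red knob, 50 mm above the bench: knob z 38 to 64 mm, 15 to 21 mm across, on an 11 mm stem. At receiver x -57 mm and y -125 (drawn back) to -89 mm (shut). Push it along receiver -y to draw back, +y to shut. The bolt's two guide blocks, 30 mm high, stand at y -67 to -80 and -138 to -151 mm.
- height_setter: Blue dial height setter, about 55 x 54 x 64 mm, loose bystander beside the work; origin at its underside.
- collet_1: Bright steel collet, 33 mm across, 40 mm tall, loose bystander; origin at its underside.
- collet_2: The second collet, just like the first, 33 mm across, 40 mm tall, loose bystander; origin at its underside.
- layout_tin: Round blue tin, 66 mm across, 37 mm tall, loose bystander; origin at its underside.
There are look-alikes about, which are no part of the job. Of the things that look like the tower, take the one that is farthest from the robot's base at the start.

How it is judged:
By the outcome, as a careful person would: the job done as asked, in the order asked, and still so for the second after the job is handed in, with the robot touching nothing.
It also fails if it takes over 72 s, if anything falls off the work surface, if the arm or the gripper's body presses on something with over 40 N, if the wrist force passes 120 N, or if a joint passes its speed limit or range.

## Robot

A 6-joint arm with a two-finger parallel gripper is mounted at the origin on a cart in front of the work surface, level with it; the furniture and walls round the work are solid. World frame = base frame: x ahead of the robot, y to its left, z up, the work surface at z = 0. Lengths are in m, angles in degrees, forces in N, time in s.
With the tool pointing down it reaches from about 0.35 to 0.875 m from the base axis. Payload 4.2 kg.
Tool frame: the origin (TCP) lies midway between the tips of the shut fingers; the grasp point (between the pads) lies 19 mm behind it; z points along the fingers, y is the line along which they close (so a half turn about z gives the same grasp; the last joint's range is limited). The gripper opens to 87 mm and grips with 3 to 60 N. Pads are 19 mm wide; open, the fingers measure 117 mm over their backs; the gripper's body (75 mm by 190 mm) begins 51 mm behind the grasp point.
Start: joints at [14.817, 22.042, 0.453, 0, -68.411, -14.817], TCP at [0.625, 0, 0.223] pointing down, gripper open.
Joint ranges: [-179.83, 179.83], [-69.29, 118.12], [-61.27, 80.66], [-181.25, 117.63], [-171.15, -9.14], [-177.46, 177.46]. Speed limits (degrees/s): [159.86, 159.86, 180, 180, 180, 180].

## Interface

Orientations are given as a 3x3 rotation matrix whose columns are the frame's x, y, z axes.
In Python, from station import r, cams gives the robot as it stands.
- The arm moves only by the tool play_rows, never from a script. Its argument "commands" is text: rows parted by semicolons, each of 6 numbers parted by spaces: the shift along the world's x, y, z normalised to -1 to 1, where 1 is 30 mm, then the turn, a rotation vector about the world's x, y, z normalised to -1 to 1, where 1 is 0.15 rad. A call has 1 to 20 rows; each row shifts and turns the commanded pose from where the row before left it; what a row does not reach is not made up. A row lasts 1/10 s, in which the tool goes at most 50 mm and 8.59 degrees, less where a joint would pass 70% of its speed; a pose out of reach is approached as far as the arm can. A call with a number of a shift or a turn outside -1 to 1 is refused whole. A call with a gripper value outside its range is refused whole. "grip" is the finger opening in mm, from 0 to 87, set as the call begins (left out, the last holds). The fingers move at their own pace and stop on an object; the grip force is fixed at half the most. Time passes only in rows, so rows that do not move let the fingers close. It gives the time, the measured TCP pose, the force, the opening and the grip force at its end, in the units of the state.
- r.sense(): the state, without advancing time (a new reading comes with each control period).
- cams.capture(name): name is "scene" or "side" or "wrist"; returns (picture, depth): 384x512x3 uint8, blue, green, red; 384x512 float32, m along the optical axis (not along the pixel's ray), 0 where there is no reading.
- cams.camera_info(name): a dict with "mtx" (3x3 intrinsics, pixels), "R" (3x3) and "t" (3): a world point X has camera coordinates R X + t. Camera axes: x right, y down, z forward; pixel columns grow to the right and rows downward; lengths in m; the calibration is good to about 2 mm. A picture is of the moment at which its call begins: read the wrist's pose just before it. camera_info takes no time and is no camera call; for the wrist camera it gives the pose at the moment of the call.
- r.finish_job(): hands the job in; it is judged then, once.
The state is a dict: "time_s": time; "joints": joint angles; "joint_velocities": joint speeds; "effort": joint torques, N m; "tcp_pos": TCP position; "ee_rot": TCP orientation; "wrist_force": force on the tool from outside, world axes, zero at the start; "moment": the same for the moment, N m; "gripper_width": opening from 0.0 (shut) to 1.0 (fully open); "gripper_force": force on a finger pad.
Only numpy, scipy, OpenCV 4.12 (cv2) and the standard library are available. Lean on these libraries where they do the work, as an engineer would, in place of code of your own. Each camera call takes 0.05 s, during which the arm holds its last target. There are 200 camera calls.

## Working session

There is one attempt and no reset: what is moved stays moved. The work goes in short steps, Python scripts to look and compute and a tool call to move; the robot and the scene stay as the last step left them, time stands still between calls to the robot, and variables do not carry over. Pictures are saved under pics/ and viewed, at most 10 in all, crops included, and the job is handed in when it is done.

Besides the shell and the picture viewer there is one more tool, called after "Emit:" as name(argument=value, ...) on one line, values as JSON. play_rows: Moves the arm, as the interface text tells. Scaled input: -1 to 1 covers 30 mm each way for a shift and 0.15 rad each way for a turn. Its arguments: {"type":"object","properties":{"commands":{"type":"string"},"grip":{"type":"number"}},"required":["commands"]}

```bash
mkdir -p pics; cat > h.py <<'E'
import numpy as np, cv2
from station import r, cams
def cap(n, f=None):
    i=cams.camera_info(n); p,d=cams.capture(n)
    if f: cv2.imwrite('pics/'+f,p)
    np.savez(''+n+'.npz',p=p,d=d,m=i['mtx'],R=i['R'],t=i['t'])
    return p,d,i
def load(n):
    z=np.load(''+n+'.npz'); return z['p'],z['d'],dict(mtx=z['m'],R=z['R'],t=z['t'])
def ray(i,u,v,z):
    R=np.array(i['R']);t=np.array(i['t']).ravel();c=-R.T@t
    w=R.T@np.linalg.inv(i['mtx'])@np.array([u,v,1.]); return c+w*(z-c[2])/w[2]
def cloud(d,i):
    v,u=np.mgrid[:d.shape[0],:d.shape[1]]
    P=np.stack([u*d,v*d,d],-1)@np.linalg.inv(i['mtx']).T
    return (P-np.array(i['t']).ravel())@np.array(i['R'])
def proj(i,X):
    x=np.array(i['mtx'])@(np.array(i['R'])@X+np.array(i['t']).ravel()); return x[:2]/x[2]
E
python3 - <<'E'
from h import *
a=cap('scene','s1.png');b=cap('side','d1.png');
for n in('scene','side'):
    i=cams.camera_info(n); print(n,-np.array(i['R']).T@np.array(i['t']).ravel())
print(r.sense())
E
```

```text
scene [-0.02265217 -0.79906453  0.5612446 ]
side [0.55769681 0.94993704 0.71338343]
{'time_s': 0.1, 'joints': array([ 1.48180185e+01,  2.20885119e+01,  3.88133045e-01, -2.36082864e-02,
       -6.84122755e+01, -1.48151782e+01]), 'joint_velocities': array([-0.02278402, -0.11454391,  0.22892989,  0.05652845, -0.03197477,
        0.0637119 ]), 'effort': array([ 1.65357815e-04, -3.91689312e+01,  1.87934643e+01,  4.23187181e+00,
        1.34990664e-02, -6.93199490e-05]), 'tcp_pos': array([6.24465721e-01, 2.52501935e-05, 2.21554290e-01]), 'ee_rot': array([[-1.02273186e-04, -9.99997997e-01, -1.99875733e-03],
       [-9.99999986e-01,  1.02538119e-04, -1.32446809e-04],
       [ 1.32651493e-04,  1.99874375e-03, -9.99997994e-01]]), 'wrist_force': array([ 0.19910555, -0.00523809,  0.46895147]), 'moment': array([0.00121383, 0.02939231, 0.02430834]), 'gripper_force': 0.0, 'gripper_width': 1.0024387323137585}
```

View pics/s1.png

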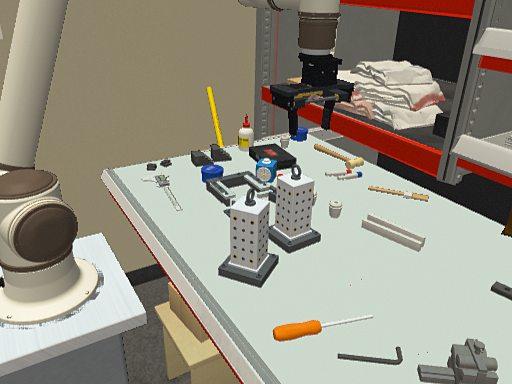

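View pics/d1.png

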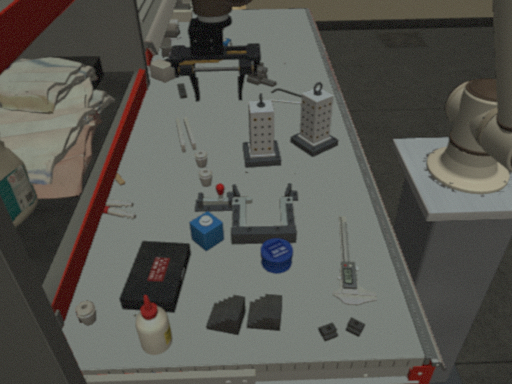

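Tower candidates: side pixel (262,150) / scene (294,222), and side (315,140) / scene (249,250). The first sits further from the base, and I'll check that by measuring. The receiver is at side (263,215), opening towards the towers, with the red knob at (220,188).

```bash
python3 - <<'E'
from h import *
p,d,i=load('side'); W=cloud(d,i)
cv2.imwrite('pics/c1.png',cv2.resize(p[75:280,140:345],None,fx=2.9,fy=2.9,interpolation=cv2.INTER_CUBIC))
roi=np.zeros(d.shape,bool); roi[75:275,140:345]=1; roi&=d>0
hsv=cv2.cvtColor(p,cv2.COLOR_BGR2HSV)
x=W[...,0];y=W[...,1];z=W[...,2]
def rect(m,name):
    n,l,s,c=cv2.connectedComponentsWithStats(m.astype(np.uint8))
    for k in range(1,n):
        if s[k,4]>25:
            q=W[l==k]; rc=cv2.minAreaRect((q[:,:2]*1000).astype(np.float32)); print(name,s[k].tolist(),np.round(rc[0],1),np.round(rc[1],1),round(rc[2],1),'z',np.percentile(q[:,2],[5,95]).round(3))
print('bench z',np.median(z[roi&(abs(z)<.01)]))
rect(roi&(z>.145)&(z<.162),'coltop')
rect(roi&(z>.014)&(z<.026),'foot')
rect(roi&(z>.027)&(z<.037),'railtop')
red=roi&((hsv[...,0]<8)|(hsv[...,0]>172))&(hsv[...,1]>130)
rect(red,'red')
rect(roi&(hsv[...,0]>95)&(hsv[...,0]<130)&(hsv[...,1]>120)&(z>.03),'blue')
rect(roi&(z>.037)&(z<.044),'z40')
E
```

```text
bench z -0.00015378825355145172
coltop [140, 78, 10, 30, 76] [ 830.9 -179.7] [150.2   3.8] 88.7 z [0.146 0.161]
coltop [301, 89, 32, 16, 307] [ 377.4 -136. ] [61.3 62. ] 34.4 z [0.146 0.158]
coltop [248, 100, 26, 16, 336] [526.4 -81.3] [60.5 62.4] 1.8 z [0.147 0.159]
foot [155, 75, 17, 4, 40] [ 852.5 -573.7] [38.5 52.2] 54.6 z [0.015 0.024]
foot [246, 75, 29, 8, 94] [ 512.4 -533.5] [47.7 99.8] 81.2 z [0.014 0.025]
foot [183, 117, 12, 29, 111] [ 730.  -199.5] [ 10.2 155.9] 14.3 z [0.016 0.024]
foot [175, 118, 10, 31, 103] [ 754.4 -188.1] [  9.9 158.1] 12.1 z [0.018 0.026]
foot [290, 133, 48, 21, 375] [ 378.1 -135.7] [99.  98.4] 34.0 z [0.015 0.025]
foot [242, 140, 39, 24, 424] [526.5 -81.7] [95.7 99.5] 4.0 z [0.016 0.025]
foot [195, 159, 12, 6, 33] [683.3 -37.7] [28.6 10.9] 11.4 z [0.015 0.025]
foot [199, 177, 13, 7, 41] [666.5  41.8] [29.5 12.7] 16.1 z [0.015 0.025]
foot [232, 184, 20, 19, 97] [588. 103.] [29.9 71.6] 40.7 z [0.015 0.026]
foot [284, 186, 7, 11, 42] [470.3  95.2] [33.7  8.8] 72.0 z [0.017 0.026]
foot [197, 196, 35, 11, 180] [642.  120.6] [27.  79.5] 89.7 z [0.015 0.025
[... 1200 characters left out ...]
5.3 13.9] 62.4 z [0.043 0.064]
red [158, 258, 12, 17, 51] [729.5 330.6] [43.4 11.5] 80.4 z [0.03  0.034]
blue [190, 212, 32, 30, 483] [652.5 231.5] [53.4 50.7] 42.9 z [0.033 0.055]
blue [261, 238, 31, 27, 547] [509.1 300.8] [66.5 60.3] 85.4 z [0.033 0.039]
z40 [299, 130, 31, 11, 60] [ 380.9 -116.8] [41.9 82. ] 80.3 z [0.037 0.044]
z40 [250, 148, 24, 5, 49] [525.  -54.1] [10.9 60.1] 87.6 z [0.037 0.044]
z40 [194, 150, 12, 8, 62] [685.1 -47.8] [26.6 28.7] 33.4 z [0.037 0.041]
z40 [198, 168, 13, 8, 64] [668.1  33. ] [29.1 27.2] 38.1 z [0.038 0.042]
z40 [189, 225, 34, 15, 80] [654.7 247.3] [36.5 70. ] 87.7 z [0.038 0.044]
z40 [260, 238, 33, 24, 406] [510.2 302.3] [63.7 60.8] 38.8 z [0.037 0.04 ]
```

View pics/c1.png

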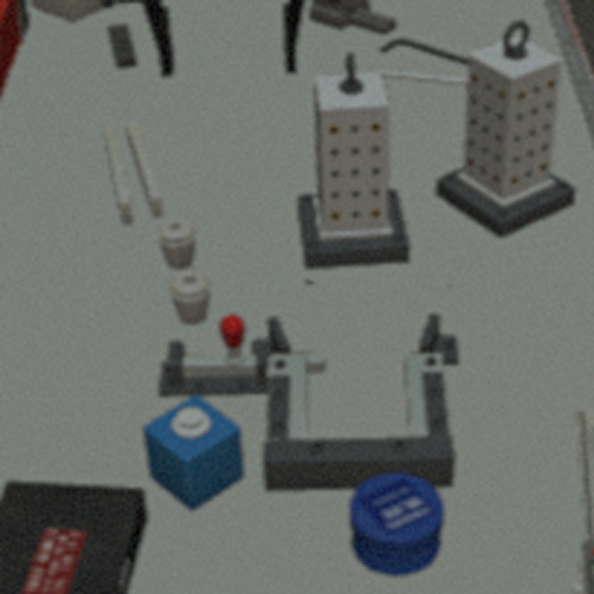

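```bash
python3 - <<'E'
from h import *
p,d,i=load('side'); W=cloud(d,i); R=np.array(i['R'])
q=W[(d>0)&(W[...,2]>.028)&(W[...,2]<.036)&(W[...,0]>.45)&(W[...,0]<.62)&(W[...,1]>.1)&(W[...,1]<.26)]*1000
rows=[]
for y in range(136,216,5):
    s=q[abs(q[:,1]-y)<2.5]; a=s[s[:,0]<530,0]; b=s[s[:,0]>530,0]
    if len(a)>3 and len(b)>3: rows.append((y,a.min(),a.max(),b.min(),b.max()))
rows=np.array(rows); print(rows.round(0)); 
for k in range(1,5):
    f=np.polyfit(rows[:,0],rows[:,k],1); print(k,'slope deg',np.degrees(f[0]).round(2),'x at y=177',np.polyval(f,177).round(1))
st=[]
for x in range(475,600,6):
    s=q[(abs(q[:,0]-x)<3)&(q[:,1]>200)]
    if len(s)>3: st.append((x,s[:,1].min(),s[:,1].max()))
st=np.array(st);print(st.round(0).T)
c=st[(st[:,0]>500)&(st[:,0]<565)]
for k in(1,2):
    f=np.polyfit(c[:,0],c[:,k],1);print('stop',np.degrees(f[0]).round(2),np.polyval(f,531).round(1))
# guide blocks
for lo,hi in((595,618),(660,690)):
    s=W[(d>0)&(W[...,2]>.026)&(W[...,2]<.034)&(W[...,0]*1000>lo)&(W[...,0]*1000<hi)&(W[...,1]>.09)&(W[...,1]<.15)]*1000
    print('gb',s.mean(0).round(1),s.min(0).round(1),s.max(0).round(1))
# foot sides
s=W[(d>0)&(W[...,2]>.017)&(W[...,2]<.023)&(W[...,0]>.46)&(W[...,0]<.6)&(W[...,1]>-.15)&(W[...,1]<-.02)]*1000
for nm,ax,sg in(('y+',1,1),('x+',0,1),('x-',0,-1)):
    o=1-ax; L=[]
    ctr=[526,-81][o]
    for v in range(ctr-36,ctr+37,6):
        t=s[abs(s[:,o]-v)<3]
        if len(t): L.append((v,sg*(sg*t[:,ax]).max()))
    L=np.array(L);f=np.polyfit(L[:,0],L[:,1],1);print(nm,np.degrees(f[0]).round(1),np.polyval(f,ctr).round(1),len(L))
kn=W[(d>0)&(W[...,2]>.04)&(W[...,2]<.066)&(abs(W[...,0]-.627)<.02)&(abs(W[...,1]-.12)<.025)]*1000
print('knob',kn.min(0).round(1),kn.max(0).round(1))
E
```

```text
[[136. 464. 492. 572. 600.]
 [141. 465. 490. 575. 597.]
 [146. 465. 493. 572. 600.]
 [151. 463. 493. 572. 600.]
 [156. 464. 491. 572. 599.]
 [161. 464. 491. 572. 599.]
 [166. 465. 492. 572. 599.]
 [171. 465. 492. 572. 599.]
 [176. 463. 492. 572. 599.]
 [181. 464. 493. 572. 599.]
 [186. 464. 493. 573. 601.]
 [191. 465. 493. 573. 601.]
 [196. 465. 494. 573. 601.]
 [201. 465. 490. 573. 601.]
 [206. 464. 492. 573. 601.]
 [211. 464. 493. 573. 601.]]
1 slope deg 0.13 x at y=177 464.4
2 slope deg 0.69 x at y=177 492.1
3 slope deg -0.11 x at y=177 572.6
4 slope deg 1.97 x at y=177 600.0
[[475. 481. 487. 493. 499. 505. 511. 517. 523. 529. 535. 541. 547. 553.
  559. 565. 571. 577. 583. 589. 595.]
 [202. 203. 201. 205. 228. 225. 225. 225. 224. 225. 225. 223. 225. 224.
  221. 223. 206. 201. 202. 200. 200.]
 [251. 249. 249. 249. 250. 248. 248. 248. 250. 249. 248. 247. 249. 248.
  248. 248. 248. 249. 248. 246. 250.]]
stop -2.87 224.3
stop -0.12 248.3
gb [603.  123.7  30.3] [595.  100.8  26.1] [609.6 149.3  33.3]
gb [675.2 118.6  29.5] [669.6 103.3  26.3] [681.3 133.9  32.1]
y+ 2.8 -34.5 13
x+ -5.1 572.5 13
x- -4.3 479.6 13
knob [619.1 108.8  40.9] [637.9 129.7  64.8]
```

Two towers: side (262,150) is 533 mm from the base and side (315,140) is 401 mm, so the first one at (526,-81), yaw about 4°, is the one I want. The crop confirms it stands in front of the receiver. Receiver origin is about (532,176) mm with its +x along world +y. The knob is at (628,119), about 29 mm shut. I start with the bolt.

Emit:
play_rows(commands="-0.13 0.5 -0.5 0 0 0;-0.13 0.5 -0.5 0 0 0;-0.13 0.5 -0.5 0 0 0;-0.13 0.5 -0.5 0 0 0;-0.13 0.5 -0.5 0 0 0;-0.13 0.5 -0.5 0 0 0;-0.13 0.5 -0.5 0 0 0;-0.13 0.5 -0.5 0 0 0;0 0 0 0 0 0;0 0 0 0 0 0", grip=0)

```text
time_s: 1.1
tcp_pos: [0.5937, 0.12, 0.1023]
ee_rot: [[0.001, -1.0, -0.001], [-1.0, -0.001, -0.001], [0.001, 0.001, -1.0]]
wrist_force: [0.3, -0.1, 0.7]
gripper_width: 0.167
gripper_force: 0.0
```

```bash
python3 - <<'E'
from h import *
s=r.sense(); p,d,i=cap('wrist','w1.png')
c=-np.array(i['R']).T@np.array(i['t']).ravel(); print(s['tcp_pos'],s['gripper_width'],'cam in tool',np.array(s['ee_rot']).T@(c-s['tcp_pos']))
hsv=cv2.cvtColor(p,cv2.COLOR_BGR2HSV)
m=((hsv[...,0]<8)|(hsv[...,0]>172))&(hsv[...,1]>130)
W=cloud(d,i)*1000
n,l,st,ce=cv2.connectedComponentsWithStats(m.astype(np.uint8))
for k in range(1,n):
    if st[k,4]>30: q=W[l==k]; print(st[k],ce[k],q.min(0).round(),q.max(0).round())
E
```

```text
[0.59366125 0.12001302 0.10228299] 0.16731211924943748 cam in tool [ 0.06480197 -0.00147506 -0.16220243]
[197 190  28  24 485] [211.23092784 201.26804124] [595.  55.  47.] [640. 120. 265.]
```

View pics/w1.png

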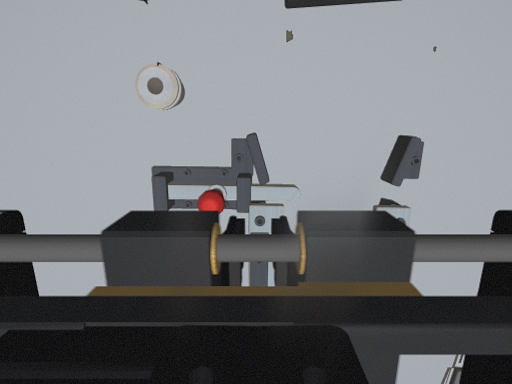

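The wrist view shows the knob at (211,201), right beside the closed fingers in line with them. Next I lower the fingers and push it outwards.

Emit:
play_rows(commands="0 0 -0.65 0 0 0;0 0 -0.65 0 0 0;0 0 -0.63 0 0 0;0 0 0 0 0 0;0.1 0 0 0 0 0;0.1 0 0 0 0 0;0.1 0 0 0 0 0;0.1 0 0 0 0 0;0.1 0 0 0 0 0;0.1 0 0 0 0 0;0.1 0 0 0 0 0;0.1 0 0 0 0 0;0.1 0 0 0 0 0;0.1 0 0 0 0 0;0.1 0 0 0 0 0;0 0 0 0 0 0")

```text
time_s: 2.75
tcp_pos: [0.6273, 0.1199, 0.0445]
ee_rot: [[-0.0, -1.0, 0.0], [-1.0, 0.0, -0.0], [0.0, -0.0, -1.0]]
wrist_force: [-1.8, -0.8, 0.1]
gripper_width: 0.003
gripper_force: 0.6
```

Emit:
play_rows(commands="0.1 0 0 0 0 0;0 0 0 0 0 0;0 0 0 0 0 0")

```text
time_s: 3.05
tcp_pos: [0.63, 0.12, 0.0445]
ee_rot: [[-0.0, -1.0, 0.0], [-1.0, 0.0, 0.0], [-0.0, -0.0, -1.0]]
wrist_force: [-2.3, -1.1, 0.5]
gripper_width: 0.004
gripper_force: 0.6
```

Still moving at 2–3 N, so not at the stop yet.

Emit:
play_rows(commands="0.1 0 0 0 0 0;0 0 0 0 0 0;0 0 0 0 0 0")

```text
time_s: 3.35
tcp_pos: [0.6329, 0.12, 0.0445]
ee_rot: [[-0.0, -1.0, 0.0], [-1.0, 0.0, -0.0], [0.0, -0.0, -1.0]]
wrist_force: [-1.5, -1.0, 0.7]
gripper_width: 0.005
gripper_force: 0.8
```

Emit:
play_rows(commands="0.07 0 0 0 0 0;0 0 0 0 0 0;0 0 0 0 0 0")

```text
time_s: 3.65
tcp_pos: [0.6349, 0.12, 0.0445]
ee_rot: [[-0.0, -1.0, -0.0], [-1.0, 0.0, -0.0], [0.0, 0.0, -1.0]]
wrist_force: [-1.9, -1.8, -0.1]
gripper_width: 0.005
gripper_force: 1.0
```

Emit:
play_rows(commands="0.07 0 0 0 0 0;0 0 0 0 0 0;0 0 0 0 0 0")

```text
time_s: 3.95
tcp_pos: [0.6371, 0.1199, 0.0446]
ee_rot: [[-0.0, -1.0, 0.0], [-1.0, 0.0, -0.0], [0.0, -0.0, -1.0]]
wrist_force: [-1.2, -1.6, -0.5]
gripper_width: 0.005
gripper_force: 1.0
```

```bash
cat > k.py <<'E'
from h import *
import sys
p,d,i=cap('side'); W=cloud(d,i)*1000
hsv=cv2.cvtColor(p,cv2.COLOR_BGR2HSV)
m=((hsv[...,0]<8)|(hsv[...,0]>172))&(hsv[...,1]>110)
m[:165]=0;m[210:]=0;m[:,:190]=0;m[:,240:]=0
q=W[m&(d>0)]; print(m.sum(),np.argwhere(m).mean(0),q.min(0).round(),q.max(0).round())
if len(sys.argv)>1: cv2.imwrite('pics/'+sys.argv[1],cv2.resize(p[130:260,170:330],None,fx=4,fy=4))
E
python3 k.py k1.png
```

```text
82 [188.09756098 208.2195122 ] [643.  41.  10.] [662. 136.  80.]
```

View pics/k1.png

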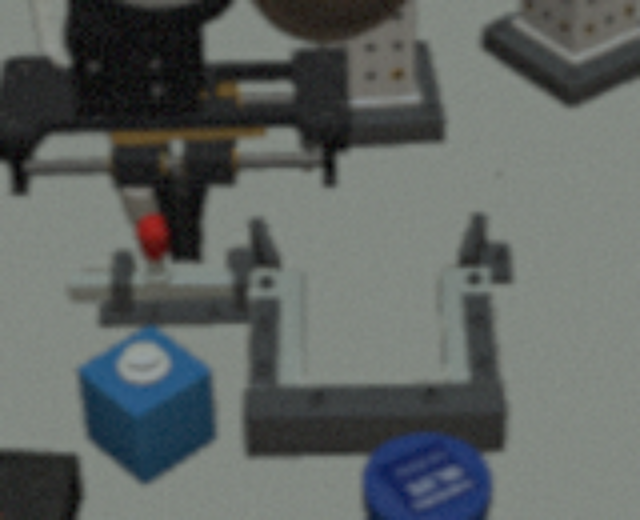

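The knob, at crop (153,236), is at x≈652. The bolt end already pokes out on the left and the nose is out of the mouth. About 5 mm of travel remains.

Emit:
play_rows(commands="0.1 0 0 0 0 0;0 0 0 0 0 0;0 0 0 0 0 0")

```text
time_s: 4.3
tcp_pos: [0.6383, 0.1198, 0.0444]
ee_rot: [[-0.0, -1.0, -0.004], [-1.0, 0.0, -0.001], [0.001, 0.004, -1.0]]
wrist_force: [-6.9, -0.3, 2.6]
gripper_width: 0.005
gripper_force: 3.1
```

Emit:
play_rows(commands="0.07 0 0 0 0 0;0 0 0 0 0 0;0 0 0 0 0 0")

```text
time_s: 4.6
tcp_pos: [0.6384, 0.1197, 0.0443]
ee_rot: [[-0.001, -1.0, -0.008], [-1.0, 0.001, -0.002], [0.002, 0.008, -1.0]]
wrist_force: [-11.1, -0.4, 5.7]
gripper_width: 0.006
gripper_force: 5.3
```

Emit:
play_rows(commands="0.07 0 0 0 0 0;0 0 0 0 0 0;0 0 0 0 0 0")

```text
time_s: 4.9
tcp_pos: [0.6386, 0.1196, 0.0443]
ee_rot: [[-0.001, -1.0, -0.012], [-1.0, 0.001, -0.002], [0.002, 0.012, -1.0]]
wrist_force: [-15.1, 2.4, 9.5]
gripper_width: 0.008
gripper_force: 7.6
```

Bolt fully drawn back (15 N against the stop). Back off, go up and over, tilting the tool 25° so the body clears the column.

Emit:
play_rows(commands="-0.4 0 0 0 0 0;-0.3 0 0 0 0 0;0 0 0.6 0 0 0;0 0 1 0 0 0;0 0 1 0 0 0;0 0 1 0 0 0;0 0 1 0 0 0;0 0 1 0 0 0;0 0 1 0 0 0;0 0 0 0 0 0", grip=44)

```text
time_s: 5.9
tcp_pos: [0.6266, 0.121, 0.249]
ee_rot: [[0.001, -1.0, 0.013], [-1.0, -0.001, 0.004], [-0.004, -0.013, -1.0]]
wrist_force: [0.2, 0.6, 0.4]
gripper_width: 0.501
gripper_force: 0.0
```

Emit:
play_rows(commands="-0.21 -0.67 0 0.208 0 0;-0.21 -0.67 0 0.208 0 0;-0.21 -0.67 0 0.208 0 0;-0.21 -0.67 0 0.208 0 0;-0.21 -0.67 0 0.208 0 0;-0.21 -0.67 0 0.208 0 0;-0.21 -0.67 0 0.208 0 0;-0.21 -0.67 0 0.208 0 0;-0.21 -0.67 0 0.208 0 0;-0.21 -0.67 0 0.208 0 0;-0.21 -0.67 0 0.208 0 0;-0.21 -0.67 0 0.208 0 0;-0.21 -0.67 0 0.208 0 0;-0.21 -0.67 0 0.208 0 0;0 0 0 0 0 0;0 0 0 0 0 0")

```text
time_s: 7.5
tcp_pos: [0.5353, -0.1619, 0.2421]
ee_rot: [[-0.001, -1.0, 0.001], [-0.906, 0.002, 0.423], [-0.423, -0.0, -0.906]]
wrist_force: [0.2, -0.1, 0.8]
gripper_width: 0.508
gripper_force: 0.0
```

```bash
python3 k.py; python3 - <<'E'
from h import *
p,d,i=load('side');W=cloud(d,i)*1000
def box(lo,hi,z0,z1):
    m=(d>0)&(W[...,2]>z0)&(W[...,2]<z1)&(W[...,0]>lo[0])&(W[...,0]<hi[0])&(W[...,1]>lo[1])&(W[...,1]<hi[1]);q=W[m]
    rc=cv2.minAreaRect(q[:,:2].astype(np.float32)); print(np.round(rc[0]),np.round(rc[1]),round(rc[2],1))
box((450,-160),(620,0),145,162);box((300,-220),(445,-60),145,162)
p,d,i=cap('wrist','w2.png');s=r.sense();print(s['tcp_pos'],s['gripper_width'],s['joints'].round(0))
E
```

```text
68 [188.32352941 207.36764706] [647.  42.  10.] [662. 129.  66.]
[527. -82.] [60. 64.] 3.4
[ 377. -136.] [62. 62.] 33.2
[ 0.53531456 -0.16083959  0.24258431] 0.5081491043144947 [-15.  21.   6. -24. -83.  19.]
```

View pics/w2.png

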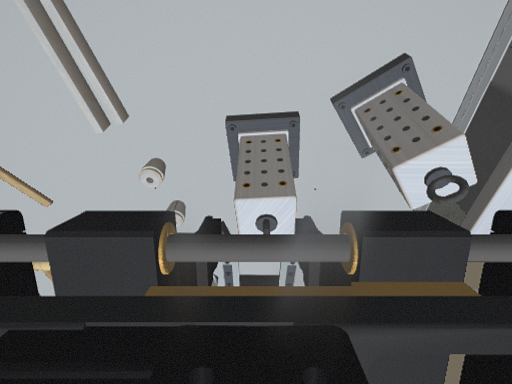

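The wrist view shows the wanted tower at (265,190) centred between the fingers, and the decoy at (410,150) to the right, about 20 mm clear of the body by my measurement. Lowering behind the foot plate.

Emit:
play_rows(commands="0 0 -0.8 0 0 0;0 0 -0.9 0 0 0;0 0 -0.9 0 0 0;0 0 -0.9 0 0 0;0 0 -0.9 0 0 0;0 0 -0.9 0 0 0;0 0 -0.9 0 0 0;0 0 -0.9 0 0 0;0 0 -0.35 0 0 0;0 0 -0.2 0 0 0;0 0 0 0 0 0;0 0 0 0 0 0")

```text
time_s: 8.8
tcp_pos: [0.5359, -0.1615, 0.0144]
ee_rot: [[0.002, -1.0, 0.002], [-0.907, -0.001, 0.422], [-0.422, -0.002, -0.907]]
wrist_force: [1.1, -0.1, 0.6]
gripper_width: 0.505
gripper_force: 0.0
```

Emit:
play_rows(commands="0 0.2 -0.15 0 0 0;0 0.15 0 0 0 0;0 0.1 0 0 0 0;0 0.1 0 0 0 0;0 0.1 0 0 0 0;0 0.1 0 0 0 0;0 0.1 0 0 0 0;0 0.1 0 0 0 0;0 0.1 0 0 0 0;0 0.1 0 0 0 0;0 0.1 0 0 0 0;0 0.1 0 0 0 0;0 0.1 0 0 0 0")

```text
time_s: 10.1
tcp_pos: [0.536, -0.1211, 0.009]
ee_rot: [[0.002, -1.0, 0.003], [-0.909, -0.0, 0.418], [-0.418, -0.003, -0.909]]
wrist_force: [-0.7, -8.7, 1.0]
gripper_width: 0.503
gripper_force: 4.4
```

```bash
cat > t.py <<'E'
from h import *
p,d,i=cap('side');W=cloud(d,i)*1000
m=(d>0)&(W[...,2]>16)&(W[...,2]<24)&(W[...,0]>450)&(W[...,0]<610)
y0=r.sense()['tcp_pos'][1]*1000
def g(z0,z1,a,b):
    m=(d>0)&(W[...,2]>z0)&(W[...,2]<z1)&(abs(W[...,0]-530)<70)&(W[...,1]>y0+a)&(W[...,1]<y0+b)
    hsv=cv2.cvtColor(p,cv2.COLOR_BGR2HSV)
    q=W[m]
    if len(q)<20: print('few');return
    rc=cv2.minAreaRect(q[:,:2].astype(np.float32)); print(z0,np.round(rc[0],1),np.round(rc[1],1),round(rc[2],1),len(q))
g(145,160,20,110); g(15,25,12,112); g(80,100,20,110)
s=r.sense();print(s['time_s'],s['tcp_pos'].round(4),s['wrist_force'].round(1))
E
python3 t.py
```

```text
145 [530.1 -60.2] [62.7 59.3] 89.2 341
15 [529.3 -59.2] [97.4 94.4] 89.7 403
80 [530.4 -33.1] [ 9.5 57.8] 89.5 164
10.15 [ 0.5359 -0.1205  0.009 ] [-0.9 -7.2  0.4]
```

The tower is flush at (530,-60) with yaw about 0, upright. Continue with a slight +x drift.

Emit:
play_rows(commands="0.005 0.13 0 0 0 0;0.005 0.13 0 0 0 0;0.005 0.13 0 0 0 0;0.005 0.13 0 0 0 0;0.005 0.13 0 0 0 0;0.005 0.13 0 0 0 0;0.005 0.13 0 0 0 0;0.005 0.13 0 0 0 0;0.005 0.13 0 0 0 0;0.005 0.13 0 0 0 0;0.005 0.13 0 0 0 0;0.005 0.13 0 0 0 0;0.005 0.13 0 0 0 0;0.005 0.13 0 0 0 0;0.005 0.13 0 0 0 0;0.005 0.13 0 0 0 0;0.005 0.13 0 0 0 0;0.005 0.13 0 0 0 0;0.005 0.13 0 0 0 0;0 0.13 0 0 0 0")

```text
time_s: 12.15
tcp_pos: [0.5389, -0.0429, 0.009]
ee_rot: [[0.002, -1.0, 0.003], [-0.908, -0.0, 0.418], [-0.418, -0.003, -0.908]]
wrist_force: [-0.1, -8.9, 1.2]
gripper_width: 0.507
gripper_force: 4.6
```

```bash
python3 t.py
```

```text
145 [533.   18.1] [65.1 60.2] 89.4 403
15 [527.8  19.9] [ 96.7 135.5] 89.4 463
80 [533.  45.] [59.7  7.6] 0.9 176
12.2 [ 0.5389 -0.0421  0.009 ] [-0.  -7.3  0.3]
```

Emit:
play_rows(commands="0 0.13 0 0 0 0;0 0.13 0 0 0 0;0 0.13 0 0 0 0;0 0.13 0 0 0 0;0 0.13 0 0 0 0;0 0.13 0 0 0 0;0 0.13 0 0 0 0;0 0.13 0 0 0 0;0 0.13 0 0 0 0;0 0.13 0 0 0 0;0 0.13 0 0 0 0;0 0.13 0 0 0 0;0 0.13 0 0 0 0")

```text
time_s: 13.5
tcp_pos: [0.5389, 0.0079, 0.0089]
ee_rot: [[0.001, -1.0, 0.003], [-0.908, -0.0, 0.419], [-0.419, -0.003, -0.908]]
wrist_force: [0.2, -9.7, 2.2]
gripper_width: 0.505
gripper_force: 4.7
```

Emit:
play_rows(commands="0 0.1 0 0 0 0;0 0.1 0 0 0 0;0 0.1 0 0 0 0;0 0.1 0 0 0 0;0 0.1 0 0 0 0;0 0.1 0 0 0 0;0 0.1 0 0 0 0;0 0.1 0 0 0 0")

```text
time_s: 14.3
tcp_pos: [0.5388, 0.0319, 0.0089]
ee_rot: [[0.001, -1.0, 0.003], [-0.908, -0.0, 0.419], [-0.419, -0.003, -0.908]]
wrist_force: [0.6, -9.5, 1.4]
gripper_width: 0.506
gripper_force: 4.8
```

```bash
python3 t.py
```

```text
145 [532.3  93.4] [62.5 58.9] 89.2 462
15 [530.1  94.2] [ 96.9 137.7] 88.9 547
80 [532.2 120.6] [58.9  8. ] 2.0 185
14.35 [0.5388 0.0325 0.0089] [ 0.8 -8.6  1. ]
```

Emit:
play_rows(commands="0 0.13 0 0 0 0;0 0.13 0 0 0 0;0 0.13 0 0 0 0;0 0.13 0 0 0 0;0 0.13 0 0 0 0;0 0.13 0 0 0 0;0 0.13 0 0 0 0;0 0.13 0 0 0 0;0 0.13 0 0 0 0;0 0.13 0 0 0 0")

```text
time_s: 15.35
tcp_pos: [0.5387, 0.071, 0.0089]
ee_rot: [[0.001, -1.0, 0.002], [-0.908, -0.0, 0.419], [-0.419, -0.003, -0.908]]
wrist_force: [0.3, -10.9, 2.0]
gripper_width: 0.506
gripper_force: 5.0
```

Emit:
play_rows(commands="0 0.1 0 0 0 0;0 0.1 0 0 0 0;0 0.1 0 0 0 0;0 0.1 0 0 0 0;0 0.1 0 0 0 0;0 0.1 0 0 0 0;0 0.1 0 0 0 0;0 0.1 0 0 0 0;0 0.1 0 0 0 0;0 0.1 0 0 0 0;0 0.1 0 0 0 0")

```text
time_s: 16.45
tcp_pos: [0.5385, 0.1039, 0.0089]
ee_rot: [[0.001, -1.0, 0.002], [-0.908, -0.0, 0.419], [-0.419, -0.002, -0.908]]
wrist_force: [0.5, -9.3, 2.6]
gripper_width: 0.508
gripper_force: 5.1
```

Emit:
play_rows(commands="0 0.07 0 0 0 0;0 0.07 0 0 0 0;0 0 0 0 0 0")

```text
time_s: 16.75
tcp_pos: [0.5385, 0.1085, 0.0089]
ee_rot: [[0.001, -1.0, 0.002], [-0.908, -0.0, 0.42], [-0.42, -0.002, -0.908]]
wrist_force: [0.0, -8.6, 1.6]
gripper_width: 0.504
gripper_force: 4.4
```

Emit:
play_rows(commands="0 0.07 0 0 0 0;0 0.07 0 0 0 0;0 0 0 0 0 0")

```text
time_s: 17.05
tcp_pos: [0.5385, 0.1127, 0.0089]
ee_rot: [[0.001, -1.0, 0.002], [-0.908, -0.0, 0.42], [-0.42, -0.002, -0.908]]
wrist_force: [0.7, -8.7, 1.7]
gripper_width: 0.509
gripper_force: 4.5
```

Emit:
play_rows(commands="0 0.07 0 0 0 0;0 0.05 0 0 0 0;0 0 0 0 0 0")

```text
time_s: 17.35
tcp_pos: [0.5385, 0.1155, 0.0088]
ee_rot: [[0.002, -1.0, 0.002], [-0.908, -0.001, 0.419], [-0.419, -0.002, -0.908]]
wrist_force: [0.3, -11.5, 3.2]
gripper_width: 0.507
gripper_force: 5.8
```

Emit:
play_rows(commands="0 0.07 0 0 0 0;0 0 0 0 0 0")

```text
time_s: 17.55
tcp_pos: [0.5385, 0.1158, 0.0088]
ee_rot: [[0.002, -1.0, 0.002], [-0.909, -0.001, 0.417], [-0.417, -0.003, -0.909]]
wrist_force: [-0.8, -17.7, 4.4]
gripper_width: 0.504
gripper_force: 8.7
```

Emit:
play_rows(commands="0 0.07 0 0 0 0;0 0 0 0 0 0;0 0 0 0 0 0")

```text
time_s: 17.85
tcp_pos: [0.5385, 0.1161, 0.0088]
ee_rot: [[0.002, -1.0, 0.002], [-0.91, -0.001, 0.415], [-0.415, -0.003, -0.91]]
wrist_force: [-0.8, -23.6, 6.9]
gripper_width: 0.504
gripper_force: 11.6
```

```bash
python3 t.py
```

```text
145 [532.8 175.1] [59.6 63.6] 0.6 540
15 [531.7 172.4] [87.1 77.9] 89.3 232
80 [533.  203.4] [ 7. 59.] 89.0 208
17.9 [0.5385 0.1161 0.0088] [ -1.9 -23.5   6.8]
```

The tower is home: 24 N against the stop, position (533,175), upright. Back off, lift, untilt and go round to the outside of the knob.

Emit:
play_rows(commands="0 -0.4 0 0 0 0;0 -0.6 0 0 0 0;0 -0.8 0 0 0 0;0 -0.8 0 0 0 0;0 0 0.8 -0.2 0 0;0 0 0.9 -0.3 0 0;0 0 0.9 -0.4 0 0;0 0 0.9 -0.4 0 0;0.6 0 0 -0.4 0 0;0.7 0 0 -0.4 0 0;0.7 0 0 -0.4 0 0;0.7 0 0 -0.41 0 0;0.7 0 0 0 0 0;0.7 0 0 0 0 0;0.7 0 0 0 0 0;0.4 0 0 0 0 0;0 0 0 0 0 0;0 0 0 0 0 0", grip=0)

```text
time_s: 19.7
tcp_pos: [0.6931, 0.0451, 0.1131]
ee_rot: [[-0.0, -1.0, -0.001], [-1.0, 0.0, 0.001], [-0.001, 0.001, -1.0]]
wrist_force: [0.1, 0.6, -0.5]
gripper_width: 0.003
gripper_force: 0.0
```

Emit:
play_rows(commands="0 0.8 0 0 0 0;0 0.9 0 0 0 0;0 0.8 0 0 0 0;0 0 -0.75 0 0 0;0 0 -0.75 0 0 0;0 0 -0.75 0 0 0;0 0 0 0 0 0;-0.2 0 0 0 0 0;-0.2 0 0 0 0 0;-0.1 0 0 0 0 0;-0.1 0 0 0 0 0;-0.1 0 0 0 0 0;0 0 0 0 0 0")

```text
time_s: 21.0
tcp_pos: [0.6738, 0.1203, 0.0475]
ee_rot: [[0.0, -1.0, 0.003], [-1.0, -0.0, 0.001], [-0.001, -0.003, -1.0]]
wrist_force: [2.3, -0.0, 1.4]
gripper_width: 0.005
gripper_force: 0.9
```

Emit:
play_rows(commands="-0.1 0 0 0 0 0;-0.1 0 0 0 0 0;-0.1 0 0 0 0 0;-0.1 0 0 0 0 0;-0.1 0 0 0 0 0;-0.1 0 0 0 0 0;-0.1 0 0 0 0 0;-0.1 0 0 0 0 0;0 0 0 0 0 0")

```text
time_s: 21.9
tcp_pos: [0.6552, 0.1207, 0.0477]
ee_rot: [[0.0, -1.0, 0.014], [-1.0, 0.0, 0.003], [-0.003, -0.014, -1.0]]
wrist_force: [19.1, -0.9, -2.8]
gripper_width: 0.003
gripper_force: 0.0
```

```bash
python3 k.py; python3 t.py|tail -1
```

```text
70 [188.4        216.72857143] [626. 114.  40.] [645. 129.  66.]
22.0 [0.6551 0.1207 0.0476] [18.2 -1.7 -3.4]
```

The force rose early at 19 N. The gripper body (±95 mm) has reached the column at x≈563, not the bolt's stop. I'll back off, rise, and turn the tool 90° so the wide side lies along y.

Emit:
play_rows(commands="0.3 0 0 0 0 0;0.8 0 0 0 0 0;0 0 0.8 0 0 0;0 0 0.8 0 0 0;0 0 0.8 0 0 0;0 0 0 0 0 0.95;0 0 0 0 0 0.95;0 0 0 0 0 0.95;0 0 0 0 0 0.95;0 0 0 0 0 0.95;0 0 0 0 0 0.95;0 0 0 0 0 0.95;0 0 0 0 0 0.95;0 0 0 0 0 0.95;0 0 0 0 0 0.95;0 0 0 0 0 0.97;0 0 0 0 0 0;0 0 0 0 0 0")

```text
time_s: 23.8
tcp_pos: [0.6805, 0.1197, 0.1171]
ee_rot: [[1.0, -0.004, -0.004], [-0.004, -1.0, -0.001], [-0.004, 0.001, -1.0]]
wrist_force: [-0.6, 0.2, -0.6]
gripper_width: 0.004
gripper_force: 0.0
```

```bash
python3 k.py k2.png; python3 - <<'E'
from h import *
p,d,i=load('side');W=cloud(d,i)*1000
for z0,z1 in((145,160),(80,100),(28,36)):
    q=W[(d>0)&(W[...,2]>z0)&(W[...,2]<z1)&(abs(W[...,0]-530)<66)&(W[...,1]>110)&(W[...,1]<222)]
    rc=cv2.minAreaRect(q[:,:2].astype(np.float32));print(z0,np.round(rc[0],1),np.round(rc[1],1),round(rc[2],1))
E
```

```text
64 [188.0625 216.75  ] [626. 113.  41.] [680. 129. 123.]
145 [532.7 176. ] [62.6 59.9] 89.6
80 [533.  203.5] [ 9.6 59. ] 88.7
28 [529.6 174.4] [130.9  95.6] 0.3
```

View pics/k2.png

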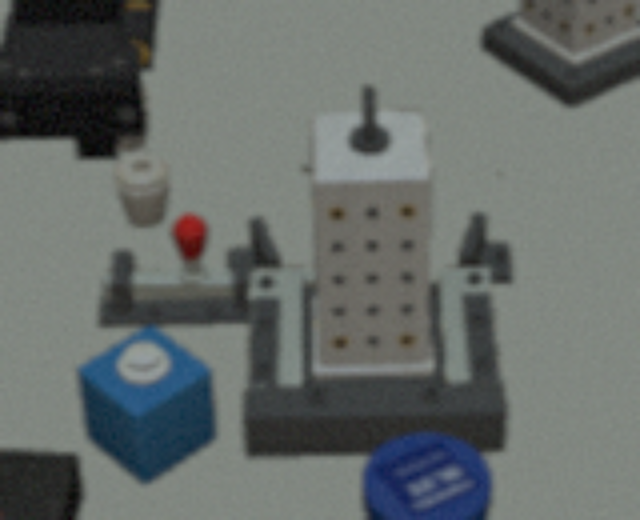

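The tower is still home and upright at (533,176), and the knob is half-way at crop (190,235). Lower and push inwards again.

Emit:
play_rows(commands="0 0 -0.79 0 0 0;0 0 -0.79 0 0 0;0 0 -0.77 0 0 0;0 0 0 0 0 0;-0.2 0 0 0 0 0;-0.2 0 0 0 0 0;-0.2 0 0 0 0 0;-0.1 0 0 0 0 0;-0.1 0 0 0 0 0;-0.1 0 0 0 0 0;-0.1 0 0 0 0 0;-0.1 0 0 0 0 0;-0.1 0 0 0 0 0;0 0 0 0 0 0")

```text
time_s: 25.25
tcp_pos: [0.6459, 0.1202, 0.0481]
ee_rot: [[1.0, -0.0, 0.001], [-0.0, -1.0, 0.0], [0.001, -0.0, -1.0]]
wrist_force: [1.7, 0.6, 1.3]
gripper_width: 0.005
gripper_force: 1.0
```

Emit:
play_rows(commands="-0.07 0 0 0 0 0;0 0 0 0 0 0;0 0 0 0 0 0")

```text
time_s: 25.55
tcp_pos: [0.6438, 0.1201, 0.0477]
ee_rot: [[1.0, -0.0, -0.0], [-0.0, -1.0, 0.0], [-0.0, -0.0, -1.0]]
wrist_force: [3.3, 0.7, 1.5]
gripper_width: 0.009
gripper_force: 1.1
```

Emit:
play_rows(commands="-0.07 0 0 0 0 0;0 0 0 0 0 0;0 0 0 0 0 0")

```text
time_s: 25.85
tcp_pos: [0.6421, 0.1202, 0.0478]
ee_rot: [[1.0, -0.0, 0.001], [-0.0, -1.0, 0.0], [0.001, -0.0, -1.0]]
wrist_force: [4.5, 1.0, 0.2]
gripper_width: 0.007
gripper_force: 1.9
```

Emit:
play_rows(commands="-0.07 0 0 0 0 0;0 0 0 0 0 0;0 0 0 0 0 0")

```text
time_s: 26.15
tcp_pos: [0.6418, 0.1203, 0.048]
ee_rot: [[1.0, 0.0, 0.005], [0.0, -1.0, 0.001], [0.005, -0.001, -1.0]]
wrist_force: [7.0, -1.5, -1.6]
gripper_width: 0.006
gripper_force: 3.9
```

Emit:
play_rows(commands="-0.07 0 0 0 0 0;-0.07 0 0 0 0 0;0 0 0 0 0 0;0 0 0 0 0 0")

```text
time_s: 26.55
tcp_pos: [0.6414, 0.1204, 0.0484]
ee_rot: [[1.0, 0.001, 0.013], [0.001, -1.0, 0.002], [0.013, -0.002, -1.0]]
wrist_force: [15.8, -3.5, -6.1]
gripper_width: 0.003
gripper_force: 8.0
```

```bash
python3 k.py
```

```text
28 [191.07142857 222.32142857] [607. 121.  41.] [671. 215. 148.]
```

Hard against a stop. I'll retreat and check the knob position.

Emit:
play_rows(commands="0.4 0 0 0 0 0;0.6 0 0 0 0 0;0 0 0.8 0 0 0;0 0 0.9 0 0 0;0 0 0.9 0 0 0;0 0 0.9 0 0 0;0 -0.8 0.5 0 0 0;0 -0.9 0.5 0 0 0;0 -0.9 0.5 0 0 0;0 -0.9 0 0 0 0;0 -0.9 0 0 0 0;0 -0.9 0 0 0 0;0 0 0 0 0 0")

```text
time_s: 27.9
tcp_pos: [0.6627, -0.0419, 0.1959]
ee_rot: [[1.0, -0.005, -0.007], [-0.005, -1.0, -0.0], [-0.007, 0.0, -1.0]]
wrist_force: [0.1, 1.1, -0.5]
gripper_width: 0.005
gripper_force: 0.0
```

```bash
python3 k.py k3.png;python3 - <<'E'
from h import *
p,d,i=load('side');W=cloud(d,i)*1000
for nm,z0,z1,x0,x1,y0,y1 in(('top',145,160,480,590,120,222),('setter',33,62,620,690,195,275),('tin',33,41,470,545,262,340),('c1',37,44,660,715,-75,-20),('c2',37,44,640,700,5,60)):
    q=W[(d>0)&(W[...,2]>z0)&(W[...,2]<z1)&(W[...,0]>x0)&(W[...,0]<x1)&(W[...,1]>y0)&(W[...,1]<y1)]
    rc=cv2.minAreaRect(q[:,:2].astype(np.float32));print(nm,np.round(rc[0],1),np.round(rc[1],1),round(rc[2],1))
# bolt at z 12-22, in mouth
q=W[(d>0)&(W[...,2]>12)&(W[...,2]<26)&(W[...,0]>500)&(W[...,0]<580)&(W[...,1]>105)&(W[...,1]<128)];print(len(q),q.min(0) if len(q) else '')
E
```

```text
66 [188.53030303 223.28787879] [610. 113.  39.] [626. 129.  66.]
top [532.6 176.3] [61.7 60. ] 89.7
setter [652.  229.4] [56.1 54. ] 40.7
tin [509.6 300.9] [64.6 64.6] 4.1
c1 [686.2 -47.4] [28.  28.6] 46.5
c2 [668.9  32.7] [29.1 29.2] 22.3
19 [565.30453084 111.55657649  16.85546715]
```

View pics/k3.png

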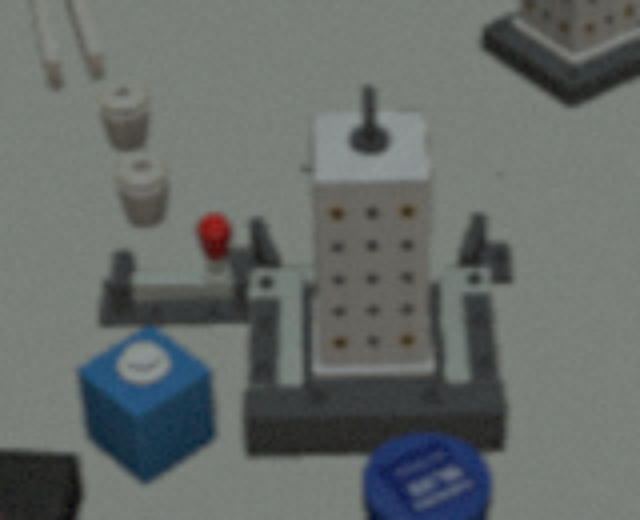

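The red knob, at crop (214,235), has moved 36 mm from fully drawn, so the bolt is fully shut. The tower is home and upright at (533,176). The setter, tin and both collets are where they were. The arm is clear, so I'm handing in.

```bash
python3 -c "
from station import r
print(r.finish_job())"
```

```text
the job is handed in; nothing more can be done
None
```

The job is handed in: bolt drawn back, tower pushed home upright, bolt fully shut and the bystanders unmoved, though on the first try at shutting it the gripper body pressed the tower's column at about 19 N (limit 40 N) without shifting it.

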